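# Find the lever's balance point and rest it level on the balancing stand

## Robot

A 6-joint arm with a two-finger parallel gripper is mounted at the origin on the work surface; the furniture and walls round the work are solid. World frame = base frame: x ahead of the robot, y to its left, z up, the work surface at z = 0. Lengths are in m, angles in rad, forces in N, time in s.
With the tool pointing down it reaches from about 0.325 to 0.85 m from the base axis. Payload 15.5 kg.
Tool frame: the origin (TCP) lies midway between the tips of the shut fingers; the grasp point (between the pads) lies 19 mm behind it; z points along the fingers, y is the line along which they close (so a half turn about z gives the same grasp; the last joint's range is limited). The gripper opens to 91 mm and grips with 3 to 60 N. Pads are 32 mm wide; open, the fingers measure 118 mm over their backs; the gripper's body (76 mm by 178 mm) begins 60 mm behind the grasp point.
Start: joints at [-1.373, 0.494, 1.345, -0, 1.302, -0.096], TCP at [0.181, -0.598, 0.214] pointing down, gripper open.
Joint ranges: [-2.91, 2.91], [-0.82, 2.16], [0.22, 2.67], [-1.22, 4.37], [0.12, 2.79], [-3.08, 3.08]. Speed limits (rad/s): [1.89, 1.89, 2.57, 3.01, 3.01, 3.01].

## Interface

Orientations are given as a unit quaternion [x, y, z, w].
In Python, from rig import arm gives the robot as it stands. Calls block until the motion is done:
- arm.move_pose(position, orientation): joint-space move of the TCP to a pose.
- arm.move_linear(position, attitude=None, max_speed=0.15, f_stop=None): straight line of the TCP; attitude=None keeps the orientation; max_speed is the mean speed in m/s. With f_stop (N) it stops when the force on the tool has changed by that much, and returns True; else False.
- arm.move_joints(angles): joint-space move.
- arm.ungrasp() and arm.close_gripper(grip_force=None): open the fingers fully, or close them until they stop; grip_force is the grip in N (None keeps the last).
- arm.dwell(seconds).
- arm.solve_ik(position, orientation): joint angles nearest the present ones, or None.
- arm.snapshot(name): name is "scene" or "top" or "wrist"; returns (picture, depth): 480x640x3 uint8, blue, green, red; 480x640 float32, m along the optical axis (not along the pixel's ray), 0 where there is no reading.
- arm.camera_params(name): a dict with "fx", "fy", "cx", "cy" (pixels), "cam_to_world" (4x4, takes a point from camera to world coordinates); the wrist camera has in their place "tool_from_camera" (4x4, takes a point from camera to tool coordinates, whose origin is the TCP and whose axes are the flange's). Camera axes: x right, y down, z forward; pixel columns grow to the right and rows downward; lengths in m; the calibration is good to about 2 mm. A picture is of the moment at which its call begins: read the wrist's pose just before it. camera_params takes no time and is no camera call.
A pose or a line that the arm cannot do raises arm.IKError and nothing moves.
- arm.hand_in(): hands the job in; it is judged then, once.
Trained networks look in the newest picture that a camera, given by its name, has taken for a name from the list of things; names that differ only in an ending like _2 or _b are one class to them, and where a whole thing is asked for, a point or a joint stands for the part that bears it (a point fixed in the world has none). Each returns a list of dicts, best first, with "p" (0 to 1); they miss things now and then, are a little off and sometimes report something else, mostly with a low value. They report only what shows in the picture. A call takes as long as a camera call.
- arm.cut_out(camera, query): "pixels" (480x640 bool, what is visible of it) and "xy" ([column, row] in pixels, amid what is visible of it).
- arm.mark_of(camera, query): "xy" ([column, row] in pixels: a listed point, or the origin of a listed thing).
Readings, each from a call of its own:
- arm.current_clock(): time.
- arm.current_q(): joint angles.
- arm.current_joint_velocities(): joint speeds.
- arm.current_joint_torque(): joint torques, N m.
- arm.current_eef_pos(): TCP position.
- arm.current_orientation(): TCP orientation.
- arm.current_force(): force on the tool from outside, world axes, zero at the start.
- arm.current_wrist_torque(): the same for the moment, N m.
- arm.current_grip_width(): finger opening in m.
- arm.current_grasp_force(): force on a finger pad.
Only numpy, scipy, OpenCV 4.12 (cv2) and the standard library are available. Lean on these libraries where they do the work, as an engineer would, in place of code of your own. Each camera call takes 0.05 s, during which the arm holds its last target. There are 200 camera calls.

## Task

The blue lever from the clay press has a ballast weight hidden somewhere in its tube, and we need to see where it balances. Lift it clear of the bench at trial points until it comes up level without tipping, then rest it on the narrow head of the balancing stand, in line with the stand's base, so that it stays there level by itself. Do not let it fall and do not disturb the pots and the jar round about.

Things in the scene. Friction and masses are not known exactly. Their poses are not given: they have to be found in the camera images.
- lever_mid (a point): the lever: straight square tube 28 x 28 mm in section, 380 mm long over all, lying flat on the bench; blue along the middle 250 mm, black ribbed rubber grip at its -y end, narrow steel lug with a cross hole at its +y end. This point is its geometric middle (half-way along, 14 mm above its underside); y runs along the lever to the lug, z is up. Take it across the tube from above
- lever: the same lever, origin in the middle of its underside. Its paint is waxed and slippery; it weighs 0.55 to 0.95 kg; a ballast hidden and fixed in the tube, elsewhere each time, puts its balance point anywhere from 85 mm on the grip side to 85 mm on the lug side of the middle. Held away from that point it loads the gripper with a moment and, in a light grip, swings down at the heavy end; held there it stays level
- stand_top (a point): the balancing stand (fixed): grey base plate, thin steel column, narrow head with a black rubber pad. This point is the centre of the pad's flat top, 100 mm above the bench; the pad is 30 mm long along y and 20 mm wide along x, so narrower than the lever. The lever stays level on it only with its balance point over the pad
- stand: the same stand; origin at the centre of the base's underside, on the bench; the base is 80 mm (x) by 170 mm (y) and 10 mm thick; y runs along its long side, z is up
- facet_jar: bystander: dark marbled faceted jar, 132 mm across and 134 mm high, standing beside the stand; origin at the centre of its underside
- glaze_pot_4: bystander: screw-cap glaze pot, dark with black cap, 58 mm across, 72 mm high, near one end of the stand; origin at the centre of its underside
- glaze_pot_3: bystander: screw-cap glaze pot, brown with white cap, 47 mm across, 75 mm high, near the other end of the stand; origin at the centre of its underside
- stone_pot: bystander: small stone-coloured pot, 64 mm across, 59 mm high, near one end of the lever; origin at the centre of its underside
- glaze_pot_0: bystander: screw-cap glaze pot, orange with white cap, 53 mm across, 61 mm high, near the other end of the lever; origin at the centre of its underside
- glaze_pot_2: bystander: screw-cap glaze pot, cream, 57 mm across, 94 mm high, beside the lever; origin at the centre of its underside

How it is judged:
On the way:
1. the lever is held in the gripper clear of the bench (its middle at least 50 mm up) and level (within 4 degrees), before it touches the stand (height (world z) of lever_mid above 0.05 m and angle between lever's own z axis and vertical below 0.07 rad and contact force between the fingers and lever above 1 N and contact force between lever and stand below 0.1 N), for 0.4 s.
At the end, for the whole second after the job is handed in: The lever rests by itself on the stand's pad: level within 4 degrees, its middle 107 to 121 mm above the bench, bearing on the stand, either way round in line with the base's long side within 15 degrees, released and at rest (angle between lever's own z axis and vertical below 0.07 rad and height (world z) of lever_mid between 0.107 and 0.121 m and contact force between lever and stand above 3 N and angle between the y axis of lever and the y axis of stand, either way round below 0.26 rad and linear speed of lever below 0.02 m/s and angular speed of lever below 0.1 rad/s); the robot touches nothing.
It fails at once if the lever is let fall: it moves faster than 0.45 m/s while not held (linear speed of lever above 0.45 m/s and contact force between the fingers and lever below 0.05 N).
It fails at once if a pot or the jar is shifted by more than 25 mm (distance of any of facet_jar, glaze_pot_4, glaze_pot_3, stone_pot, glaze_pot_0, glaze_pot_2 from where it was at the start of the episode above 0.025 m).
It also fails if it takes over 67 s, if anything falls off the work surface, if the arm or the gripper's body presses on something with over 40 N, if the wrist force passes 120 N, or if a joint passes its speed limit or range.

## Working session

There is one attempt and no reset: what is moved stays moved. The work goes in short steps, each a Python script; the robot and the scene stay as the last script left them, time stands still between calls to the robot, and variables do not carry over. Pictures are saved under pics/ and viewed, at most 10 in all, crops included, and the job is handed in when it is done.

```bash
ls; mkdir -p pics
cat > h.py <<'E'
import numpy as np, cv2
from rig import arm
def pts(cam,mask,depth):
    c=arm.camera_params(cam); v,u=np.nonzero(mask&(depth>0)); z=depth[v,u]
    P=np.c_[(u-c['cx'])/c['fx']*z,(v-c['cy'])/c['fy']*z,z,np.ones(len(z))]
    return (P@np.array(c['cam_to_world']).T)[:,:3]
def ray(cam,xy,zw):
    c=arm.camera_params(cam); T=np.array(c['cam_to_world'])
    d=T[:3,:3]@[(xy[0]-c['cx'])/c['fx'],(xy[1]-c['cy'])/c['fy'],1]; o=T[:3,3]
    return o+d*(zw-o[2])/d[2]
E
python3 - <<'E'
from h import *
for cam in ("top","scene"):
    p,d=arm.snapshot(cam); cv2.imwrite(f"pics/{cam}0.png",p)
    for n in ["lever","stand","facet_jar","glaze_pot_4","stone_pot"]:
        for r in arm.cut_out(cam,n)[:4]:
            if r['p']<.3: continue
            P=pts(cam,r['pixels'],d)
            if len(P)<10: continue
            hi=P[P[:,2]>np.percentile(P[:,2],50)]
            print(cam,n,round(r['p'],2),np.round(r['xy']),len(P),np.round(np.median(hi,0),3),np.round(P.min(0),3),np.round(P.max(0),3))
    for n,z in [("lever_mid",.014),("stand_top",.1)]:
        for r in arm.mark_of(cam,n)[:2]: print(cam,n,round(r['p'],2),np.round(r['xy']),np.round(ray(cam,r['xy'],z),3))
print(arm.current_clock(),arm.current_orientation())
E
```

```text
pics
top lever 0.75 [240. 272.] 1256 [0.479 0.225 0.03 ] [ 0.425  0.059 -0.003] [0.528 0.425 0.036]
top stand 0.62 [419. 266.] 1745 [ 0.492 -0.246  0.014] [ 0.448 -0.337  0.002] [ 0.534 -0.168  0.107]
top facet_jar 0.63 [430. 201.] 1954 [ 0.659 -0.264  0.12 ] [ 0.602 -0.351 -0.003] [ 0.746 -0.208  0.141]
top glaze_pot_4 0.9 [279. 231.] 340 [0.584 0.13  0.063] [ 0.56   0.104 -0.003] [0.611 0.161 0.069]
top glaze_pot_4 0.84 [216. 216.] 516 [0.626 0.295 0.094] [ 0.596  0.265 -0.005] [0.666 0.343 0.099]
top glaze_pot_4 0.72 [367. 238.] 377 [ 0.572 -0.122  0.073] [ 0.543 -0.148 -0.006] [ 0.596 -0.093  0.08 ]
top glaze_pot_4 0.63 [470. 244.] 385 [ 0.549 -0.388  0.076] [ 0.526 -0.435 -0.004] [ 0.579 -0.363  0.082]
top stone_pot 0.86 [176. 251.] 401 [0.535 0.39  0.054] [ 0.506  0.367 -0.001] [0.563 0.428 0.063]
top lever_mid 0.75 [235. 272.] [0.476 0.251 0.014]
top stand_top 0.68 [426. 264.] [ 0.495 -0.257  0.1  ]
scene lever 0.67 [436. 289.] 1933 [0.477 0.245 0.03 ] [ 0.424  0.063 -0.005] [0.531 0.43  0.037]
scene facet_jar 0.54 [228. 190.] 366 [ 0.665 -0.294  0.127] [ 0.568 -0.401 -0.003] 
[... 170 characters left out ...]
0.378  0.074] [ 0.531 -0.442  0.003] [ 0.575 -0.355  0.082]
scene glaze_pot_4 0.58 [418. 342.] 718 [0.627 0.299 0.094] [ 0.602  0.271 -0.002] [0.655 0.327 0.1  ]
scene glaze_pot_4 0.56 [316. 221.] 63 [ 0.557 -0.106  0.074] [ 0.522 -0.135  0.   ] [0.748 0.1   0.476]
scene stone_pot 0.61 [476. 347.] 577 [0.547 0.403 0.053] [0.504 0.373 0.   ] [0.567 0.433 0.066]
scene stone_pot 0.59 [241. 166.] 429 [ 0.554 -0.378  0.074] [ 0.531 -0.409 -0.003] [ 0.575 -0.355  0.082]
scene lever_mid 0.62 [438. 292.] [0.474 0.249 0.014]
scene stand_top 0.98 [291. 163.] [ 0.488 -0.254  0.1  ]
scene stand_top 0.39 [470. 349.] [0.578 0.402 0.1  ]
0.8 [ 9.89227727e-01  1.46384777e-01 -3.49424100e-06 -3.53941064e-05]
```

Run:
```python
from h import *
for cam in ("top","scene"):
    p,d=arm.snapshot(cam)
    m=np.zeros(d.shape,bool); 
    P=pts(cam,np.ones(d.shape,bool),d)
    # lever
    r=arm.cut_out(cam,"lever")[0]; L=pts(cam,r['pixels'],d); L=L[(L[:,2]>.022)&(L[:,2]<.036)]
    rc=cv2.minAreaRect(L[:,:2].astype(np.float32)); print(cam,"lever",rc,len(L)); print(np.round(cv2.fitLine(L[:,:2].astype(np.float32),cv2.DIST_HUBER,0,.01,.01).ravel(),4))
    # stand
    B=P[(abs(P[:,0]-.49)<.06)&(abs(P[:,1]+.25)<.12)]
    b=B[(B[:,2]>.006)&(B[:,2]<.016)]; t=B[(B[:,2]>.094)&(B[:,2]<.108)]
    for q in (b,t):
        if len(q)>5: print(cv2.minAreaRect(q[:,:2].astype(np.float32)),len(q),q.mean(0))
p=cv2.imread("pics/top0.png"); cv2.imwrite("pics/topc.png",cv2.resize(p[180:330,140:520],None,fx=2.1,fy=2.1))
```

```text
top lever ((0.4742405116558075, 0.2422427386045456), (0.02884325571358204, 0.37527891993522644), 13.291363716125488) 1282
[ 0.2293 -0.9734  0.4769  0.2308]
((0.49046796560287476, -0.250911682844162), (0.11665373295545578, 0.23783515393733978), 0.4418630301952362) 1515 [ 0.49180281 -0.25229824  0.01074553]
((0.4926701486110687, -0.25218716263771057), (0.02895602025091648, 0.019817842170596123), 84.90714263916016) 94 [ 0.4924088  -0.25190037  0.10055833]
scene lever ((0.47466593980789185, 0.2466643750667572), (0.032734401524066925, 0.3758537769317627), 13.185542106628418) 1514
[ 0.2317 -0.9728  0.4767  0.2435]
((0.487981915473938, -0.253523588180542), (0.1142272800207138, 0.2344990223646164), 2.1679062843322754) 978 [ 0.49272986 -0.24819759  0.01081074]
((0.49266621470451355, -0.2489190399646759), (0.02336113154888153, 0.03297041729092598), 1.8525704145431519) 84 [ 0.49406513 -0.24760717  0.1002326 ]
```

View pics/topc.png

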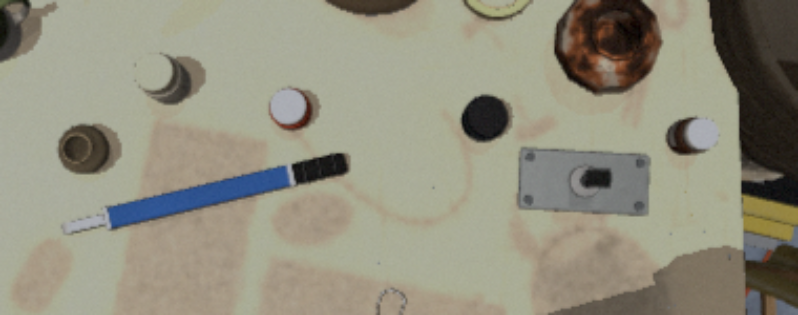

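View pics/scene0.png

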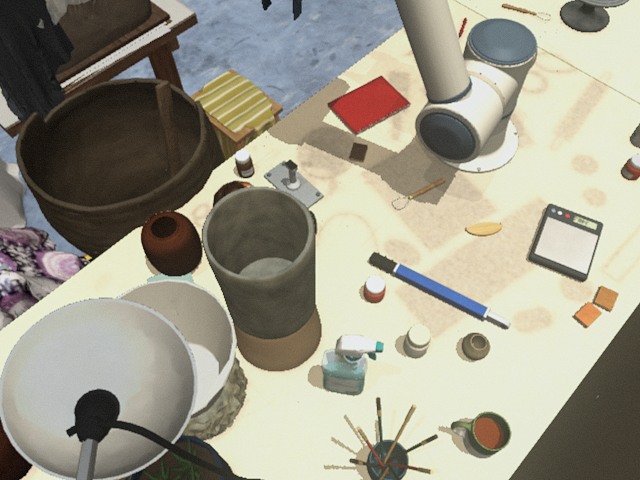

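The crop shows the lever's lug at the left (+y, px 62,228) and its grip at the right (348,162). The stand's base runs nearly along world y (corners 520,148 and 650,155), with the pad at about (597,179). The scene view agrees, and there is free space around the lever's middle. Next I grasp at the middle, lift slightly and measure the moment.

```bash
cat >> h.py <<'E'
from scipy.spatial.transform import Rotation as R
C=np.array([.4742,.244]); YAW=np.radians(13.3)   # lever y axis = (-sin,cos)
def quat(yaw,flip):
    y=np.array([np.cos(yaw),np.sin(yaw),0])*(-1 if flip else 1); z=np.array([0,0,-1.])
    return R.from_matrix(np.c_[np.cross(y,z),y,z]).as_quat()
def at(s,z,c=C,yaw=YAW): return [c[0]-np.sin(yaw)*s,c[1]+np.cos(yaw)*s,z]
E
python3 - <<'E'
from h import *
for f in (0,1):
    for p,y in ((at(0,.06),YAW),([.4925,-.251,.16],np.radians(-3.5))):
        q=arm.solve_ik(p,quat(y,f)); print(f,None if q is None else np.round(q,2))
E
```

```text
0 [ 0.36  0.57  1.73 -0.    0.84  0.13]
0 [-0.58  0.45  1.59 -0.    1.1  -0.52]
1 [ 0.36  0.57  1.73 -0.    0.84 -3.01]
1 [-0.58  0.45  1.59 -0.    1.1   2.62]
```

Run:
```python
from h import *
q=quat(YAW,0)
arm.move_pose(at(0,.16),q); 
print(arm.move_linear(at(0,.004),max_speed=.12,f_stop=8))
arm.close_gripper(grip_force=40)
arm.dwell(.2)
def rd(): return np.r_[arm.current_force(),arm.current_wrist_torque()]
a=rd(); print(np.round(a,3),arm.current_grip_width(),arm.current_grasp_force())
for z in (.010,.016):
    arm.move_linear(at(0,z),max_speed=.03); arm.dwell(.2)
    b=rd(); print(z,np.round(b-a,3),arm.current_grasp_force())
p,d=arm.snapshot("scene"); L=pts("scene",arm.cut_out("scene","lever")[0]['pixels'],d)
s=(L[:,:2]-C)@[-np.sin(YAW),np.cos(YAW)]
for lo in range(-180,180,40):
    k=(s*1000>lo)&(s*1000<lo+40)
    if k.sum()>5: print(lo,np.round(np.percentile(L[k,2],80),4))
print(arm.current_clock())
```

```text
False
[ 1.476  0.542 -0.838  0.047 -0.316  0.041] 0.028022012538158406 39.99899983406067
0.01 [-2.065 -0.785 -6.563 -0.323  0.135 -0.021] 39.99726712703705
0.016 [-1.405 -0.235 -6.552 -0.379  0.125 -0.072] 39.99728322029114
-180 0.0418
-140 0.0415
-100 0.0424
-60 0.0423
20 0.0416
60 0.0419
100 0.0419
140 0.0412
7.9583
```

```bash
cat >> h.py <<'E'
def rd(n=8):
    o=[]
    for _ in range(n): arm.dwell(.03); o.append(np.r_[arm.current_force(),arm.current_wrist_torque()])
    return np.mean(o,0),np.std(o,0)
def off(b):  # offset of the weight along the lever from the grip
    return np.array([-np.sin(YAW),np.cos(YAW)])@np.array([b[4],-b[3]])/-b[2]
E
python3 - <<'E'
from h import *
b,sd=rd(); print(np.round(b,3),np.round(sd,3),off(b))
print(arm.move_linear(at(0,.004),max_speed=.03)); arm.ungrasp()
arm.move_linear(at(0,.05)); a,_=rd(); print("free",np.round(a,3)); s=off(b-a); print(b-a,s)
s=round(float(np.clip(s,.03,.07)),3)
arm.move_linear(at(s,.05)); arm.move_linear(at(s,.004),max_speed=.1,f_stop=8)
arm.close_gripper(grip_force=40)
arm.move_linear(at(s,.016),max_speed=.03); arm.dwell(.3)
c,sd=rd(); print(np.round(c-a,3),np.round(sd,3),s,off(c-a),arm.current_clock())
E
```

```text
[ 0.301  0.158 -7.276 -0.312 -0.195  0.019] [0.54  0.267 0.328 0.016 0.032 0.026] 0.0478391259586103
False
free [ 0.045 -0.022 -0.261 -0.004 -0.104  0.014]
[ 2.55893094e-01  1.80132506e-01 -7.01582075e+00 -3.07218775e-01
 -9.08220279e-02  4.59975782e-03] 0.04559301267772771
[ 1.340e-01 -5.400e-02 -7.447e+00  3.600e-02 -1.600e-02  4.000e-03] [0.472 0.445 0.517 0.023 0.04  0.026] 0.046 -0.004150549540140514 13.7167
```

```bash
cat >> h.py <<'E'
ST=np.array([.4925,-.2505]); Y2=np.radians(-3.5)
def level(cam,c,yaw):
    p,d=arm.snapshot(cam); L=pts(cam,arm.cut_out(cam,"lever")[0]['pixels'],d)
    s=(L[:,:2]-c)@[-np.sin(yaw),np.cos(yaw)]; r=[]
    for lo in np.arange(-.24,.24,.04):
        k=(s>lo)&(s<lo+.04)
        if k.sum()>8: r.append((round(lo,2),round(float(np.percentile(L[k,2],75)),4)))
    print(cam,r); return p
E
python3 - <<'E'
from h import *
s=.046
arm.move_linear(at(s,.12),max_speed=.1); arm.dwell(.6)
level("top",C,YAW); level("scene",C,YAW)
arm.move_linear(at(s,.2),max_speed=.15)
arm.move_linear(at(.002,.2,ST,Y2),quat(Y2,0),max_speed=.12)
arm.move_linear(at(.002,.125,ST,Y2),max_speed=.06); arm.dwell(.3)
b,_=rd(); print(np.round(b,3),arm.current_eef_pos(),arm.current_clock())
p=level("top",ST,Y2); cv2.imwrite("pics/t2.png",cv2.resize(p[180:330,300:520],None,fx=3,fy=3)); p=level("scene",ST,Y2); cv2.imwrite("pics/s2.png",cv2.resize(p[100:260,200:420],None,fx=3,fy=3))
E
```

```text
top [(np.float64(-0.2), 0.1451), (np.float64(-0.16), 0.1451), (np.float64(-0.12), 0.1455), (np.float64(-0.08), 0.1459), (np.float64(-0.04), 0.1453), (np.float64(0.0), 0.1456)]
scene [(np.float64(-0.2), 0.1455), (np.float64(-0.16), 0.1454), (np.float64(-0.12), 0.1457), (np.float64(-0.08), 0.1457), (np.float64(-0.04), 0.1458), (np.float64(0.0), 0.1461), (np.float64(0.08), 0.1458), (np.float64(0.12), 0.145), (np.float64(0.16), 0.1443)]
[ 2.560e-01  4.200e-02 -7.486e+00  3.100e-02 -1.060e-01  2.000e-03] [ 0.4926156  -0.24848623  0.12499353] 22.9917
top [(np.float64(0.0), 0.1511), (np.float64(0.04), 0.1504), (np.float64(0.08), 0.1506), (np.float64(0.12), 0.1497)]
scene [(np.float64(-0.24), 0.1507), (np.float64(-0.2), 0.1499), (np.float64(-0.16), 0.1509), (np.float64(-0.12), 0.1514), (np.float64(-0.04), 0.0031), (np.float64(0.0), 0.1498), (np.float64(0.04), 0.1508), (np.float64(0.08), 0.1504), (np.float64(0.12), 0.1488)]
```

View pics/s2.png

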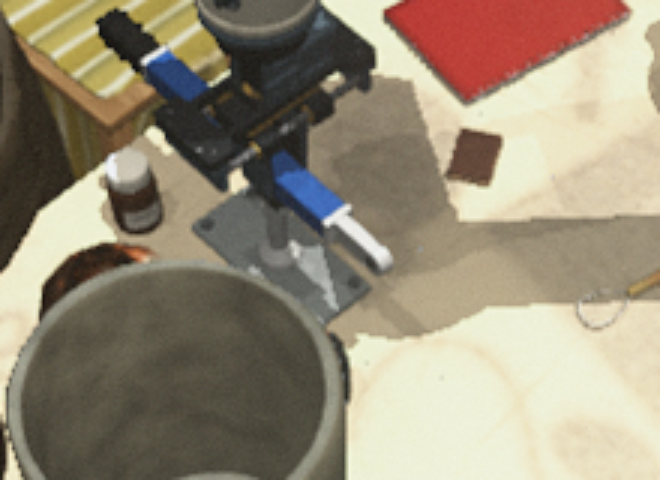

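View pics/t2.png

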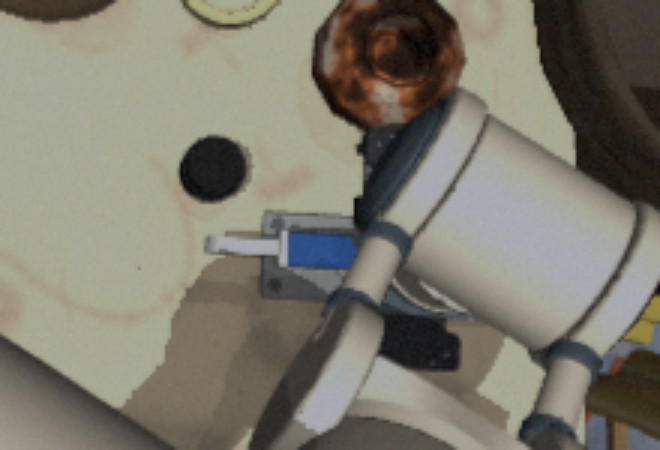

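The scene view shows the lever held level over the stand, with the lug at px (380,260) and the grip at (125,40). In the top view it lies in line with the base, clear of the black-capped pot (212,168) and the jar. Next I lower it until it touches, ease the grip, check it and release.

Run:
```python
from h import *
u=.004
arm.move_linear(at(u,.112,ST,Y2),max_speed=.04)
print(arm.move_linear(at(u,.1015,ST,Y2),max_speed=.01,f_stop=4.5), arm.current_eef_pos())
b,_=rd(); print(np.round(b,3))
arm.close_gripper(grip_force=3); arm.dwell(.5)
b,_=rd(); print(np.round(b,3),arm.current_grasp_force())
p=level("scene",ST,Y2); cv2.imwrite("pics/s3.png",cv2.resize(p[100:260,200:420],None,fx=3,fy=3)); print(arm.current_clock())
```

```text
True [ 0.49270089 -0.24649556  0.10394529]
[-0.623  0.236  7.321  0.034  0.012  0.   ]
[ 3.411 -1.604  2.381 -0.258 -0.765  0.016] 3.001888655126095
scene [(np.float64(-0.24), 0.1295), (np.float64(-0.2), 0.13), (np.float64(-0.16), 0.1302), (np.float64(-0.12), 0.1308), (np.float64(0.0), 0.1296), (np.float64(0.04), 0.1294), (np.float64(0.08), 0.129), (np.float64(0.12), 0.1281)]
25.7917
```

View pics/s3.png

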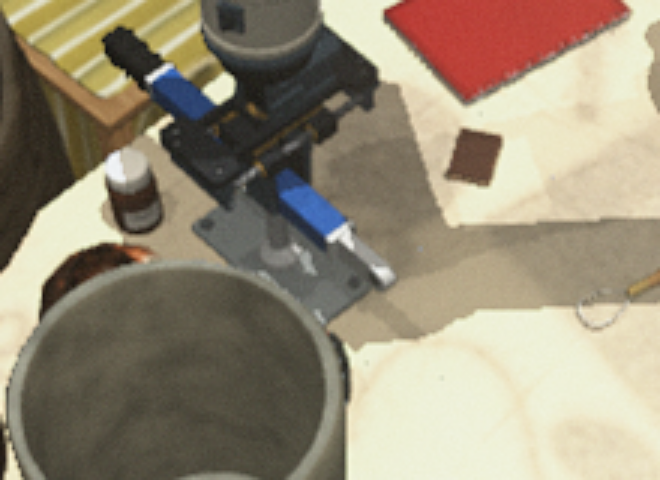

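The lever rests level in the light grip, in line with the base. Releasing it now.

Run:
```python
from h import *
arm.ungrasp(); arm.dwell(.3)
b,_=rd(4); print(np.round(b,3)); level("scene",ST,Y2)
e=arm.current_eef_pos(); arm.move_linear([e[0],e[1],.25],max_speed=.08)
level("scene",ST,Y2); 
arm.move_pose([.40,.15,.3],quat(0.3,0)); arm.dwell(.5)
level("scene",ST,Y2); p=level("top",ST,Y2); cv2.imwrite("pics/t4.png",cv2.resize(p[170:330,300:520],None,fx=3,fy=3)); print(arm.current_clock(),arm.current_force())
```

```text
[ 0.443 -0.352  0.293 -0.053 -0.094  0.004]
scene [(np.float64(-0.24), 0.1297), (np.float64(-0.2), 0.1288), (np.float64(-0.16), 0.1301), (np.float64(-0.12), 0.1307), (np.float64(-0.08), 0.1305), (np.float64(-0.04), 0.1285), (np.float64(0.0), 0.1299), (np.float64(0.04), 0.1298), (np.float64(0.08), 0.129), (np.float64(0.12), 0.1279)]
scene [(np.float64(-0.24), 0.1295), (np.float64(-0.2), 0.1295), (np.float64(-0.16), 0.1302), (np.float64(-0.12), 0.1299), (np.float64(-0.08), 0.1299), (np.float64(-0.04), 0.1299), (np.float64(0.0), 0.1305), (np.float64(0.04), 0.1302), (np.float64(0.08), 0.1292), (np.float64(0.12), 0.128)]
scene [(np.float64(-0.24), 0.1291), (np.float64(-0.2), 0.1288), (np.float64(-0.16), 0.1293), (np.float64(-0.12), 0.1291), (np.float64(-0.08), 0.1299), (np.float64(-0.04), 0.1292), (np.float64(0.0), 0.1298), (np.float64(0.04), 0.1293), (np.float64(0.08), 0.1287), (np.float64(0.12), 0.1283)]
top [(np.float64(-0.24), 0.13), (np.float64(-0.2), 0.1299), (np.float64(-0.16), 0.1299), (np.float64(-0.12), 0.13), (np.float64(-0.08), 0.13), (np.float64(-0.04), 0.1304), (np.float64(0.0), 0.1301), (np.float64(0.04), 0.1298), (np.float64(0.08), 0.1299), (np.float64(0.12), 0.1288)]
31.675 [ 0.4892592   0.58793827 -0.57585846]
```

View pics/t4.png

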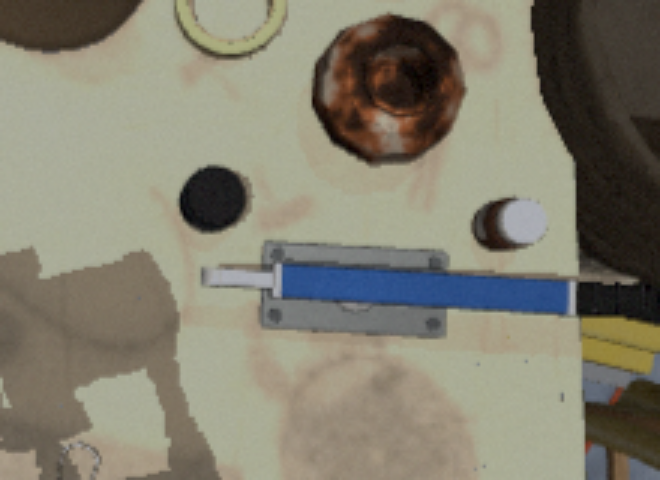

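The top view shows the lever resting by itself on the stand, level at about 130 mm along its upper side and in line with the base (263–447, 240–335). The pots (212,198) and (515,222) and the jar (390,88) look undisturbed.

```bash
python3 -c "
from rig import arm
print(arm.hand_in())"
```

```text
the job is handed in; nothing more can be done
None
```

The lever balances about 43 mm to the lug side of its middle; it now rests level by itself on the stand's pad in line with the base, the nearby pots and jar look undisturbed, and the job was handed in at about 32 s (no verdict returned).

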